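# Tap a bearing cup square into the crank hub of a specimen-store shelf

### The arm

A 7-joint arm with a two-finger parallel gripper is mounted at the origin on the work surface. World frame = base frame: x ahead of the robot, y to its left, z up, the work surface at z = 0. Lengths are in m, angles in rad, forces in N, time in s.
With the tool pointing down it reaches from about 0.35 to 0.9 m from the base axis. Payload 8.1 kg.
Tool frame: the origin (TCP) lies midway between the tips of the shut fingers; the grasp point (between the pads) lies 19 mm behind it; z points along the fingers, y is the line along which they close (so a half turn about z gives the same grasp; the last joint's range is limited). The gripper opens to 92 mm and grips with 3 to 60 N. Pads are 19 mm wide; open, the fingers measure 130 mm over their backs; the gripper's body (75 mm by 190 mm) begins 47 mm behind the grasp point.
Start: joints at [1.19, 0.434, 0.025, 1.573, -0.012, 1.134, -0.075], TCP at [0.171, -0.601, 0.227] pointing down, gripper open.
Joint ranges: [-2.62, 2.62], [-0.44, 2.09], [-1.27, 1.32], [0.08, 2.57], [-1.32, 4.46], [0.12, 2], [-2.74, 2.74]. Speed limits (rad/s): [2.22, 2.22, 3.01, 3.01, 3.14, 3.14, 3.14].

### API

Orientations are given as a rotation vector (axis times angle).
In Python, from cell import arm gives the robot as it stands.
- The arm moves only by the tool carry_out, never from a script. Its arguments are lists of equal length, an entry for each row: "claw": the finger opening in cm, from 0 to 9.18; "delta_pos": the shift along the tool's x, y, z in cm, a list of three; "angular": the turn, a rotation vector about the tool's x, y, z in rad, a list of three. In form: {"claw": [claw, ...], "delta_pos": [[dx, dy, dz], ...], "angular": [[ax, ay, az], ...]}. A call has 1 to 20 rows; each row shifts and turns the commanded pose from where the row before left it, along the tool's axes as they then stand; what a row does not reach is not made up. A row lasts 1/10 s, in which the tool goes at most 50 mm and 8.59 degrees, less where a joint would pass 70% of its speed; a pose out of reach is approached as far as the arm can. A call with a gripper value outside its range is refused whole. The fingers move at their own pace and stop on an object; "force" is the grip in N (left out, the last holds). Time passes only in rows, so rows that do not move let the fingers close. It gives the time, the measured TCP pose, the force, the opening and the grip force at its end, in the units of the state.
- arm.observe(): the state, without advancing time (a new reading comes with each control period).
- arm.get_image(name): name is "scene" or "side" or "wrist"; returns a dict with "frame" (420x560x3 uint8, red, green, blue), "mtx" (3x3 intrinsics, pixels), "T" (4x4, takes a point from camera to world coordinates). Camera axes: x right, y down, z forward; pixel columns grow to the right and rows downward; lengths in m; the calibration is good to about 2 mm. A picture is of the moment at which its call begins. There is no depth.
- arm.sign_off(): hands the job in; it is judged then, once.
Trained networks look in a picture, given as the dict that the camera call returned (one of the last four; its "shot" number tells which), for a name from the list of things; names that differ only in an ending like _2 or _b are one class to them, and where a whole thing is asked for, a point or a joint stands for the part that bears it (a point fixed in the world has none). Each returns a list of dicts, best first, with "conf" (0 to 1); they miss things now and then, are a little off and sometimes report something else, mostly with a low value. They report only what shows in the picture. A call takes as long as a camera call. They do not tell look-alikes from the thing itself.
- arm.look_for(label, picture): "centre" ([column, row] as shares, 0 to 1, of the picture: columns of its width, rows of its height, amid what is visible of it).
- arm.trace(label, picture): "region" (420x560 bool, what is visible of it) and "centre" ([column, row] as shares, 0 to 1, of the picture: columns of its width, rows of its height, amid what is visible of it).
- arm.place_of(label, picture): "centre" ([column, row] as shares, 0 to 1, of the picture: columns of its width, rows of its height: a listed point, or the origin of a listed thing).
The state is a dict: "clock": time; "joints": joint angles; "dq": joint speeds; "joint_efforts": joint torques, N m; "position": TCP position; "ee_rot": TCP orientation; "force": force on the tool from outside, world axes, zero at the start; "ft_torque": the same for the moment, N m; "width": opening from 0.0 (shut) to 1.0 (fully open); "gripper_force": force on a finger pad.
Only numpy, scipy, OpenCV 4.12 (cv2) and the standard library are available. Lean on these libraries where they do the work, as an engineer would, in place of code of your own. Each camera call takes 0.05 s, during which the arm holds its last target. There are 200 camera calls.

### The job

Refit the bearing of the shelving crank: set the loose steel bearing cup, flange up, into the mouth of the grey hub's bore and let go of it. Then push it in with the fingertips, a couple of millimetres at a time in turn at points all round its rim, so that it goes down without cocking, until its flange is fully home on the brass ring and a firm push on the rim moves it no further. On its way in never push it with more than about 30 N or hold it gripped, and leave the jars, tools and old parts alone.

Things in the scene. Friction and masses are not known exactly. Their poses are not given: they have to be found in the camera images.
- cup: bright steel bearing cup, about 0.2 kg, upright: a skirt 13 mm tall (52.4 mm diameter over its lowest 2.5 mm, 54 mm from 2.5 to 7 mm, 51 mm above) under a flange of 66 mm diameter and 8 mm height (21 mm tall in all). Recess in its top: 40 mm diameter, 8 mm deep, dark balls; the flat rim round it is 20 to 33 mm in radius. Origin: centre of its underside; z is its axis, up.
- flange (a point): centre of the underside of the cup's flange, on the cup's axis, 13 mm above the cup's origin; axes as the cup's. When home it lies level with the top of the brass ring.
- hub: grey painted block 110 x 110 x 50 mm, fixed to the bench, with an upright round bore of 57 mm diameter through it. Origin: centre of its underside; z up. The cup's skirt goes into the bore with 1.5 mm of play all round, on six friction keys; pushed at one point of its rim the cup tips down there, about 2.4 deg per mm, pivoting about its middle.
- key0: one of six orange plastic friction keys, 16 mm wide, evenly spaced round the inside of the bore under the cup's skirt. They are the press fit: each slides down only under about 5.8 N, and stays without springing back, so a push on one side of the rim takes about 12 to 20 N and pushing the whole cup straight down takes over 32 N. Origin: on the bore's axis, level with the key's top.
- bore (a point): centre of the bore at the hub's top face, 50 mm above the hub's underside; axes as the hub's. Set in but not yet pushed, the cup's underside rests on the keys 4 mm below this point, its flange then stands 5 to 7 mm above the brass ring.
- ring: fixed brass ring round the bore's mouth on the hub, 78 mm outside and 60 mm inside diameter, the rigid stop for the cup's flange: go down slowly, the force jumps within a fraction of a mm. Origin: centre of its top face, 2 to 4 mm above the hub's top face (differs from start to start); z up.
- jar_tall: closed amber specimen jar with white lid, 72 mm diameter, 125 mm tall, bystander; origin under its centre
- jar_wide: closed clear specimen jar with white lid, 90 mm diameter, 95 mm tall, bystander; origin under its centre
- jar_small: closed green specimen jar with white lid, 50 mm diameter, 75 mm tall, bystander; origin under its centre
- lock_ring: dark steel ring, 56 mm diameter, 8 mm tall, bystander; origin under its centre
- old_race: old copper-coloured bearing race, 48 mm diameter, 14 mm tall, bystander; origin under its centre
- wrench: open-ended wrench lying flat, bystander; x along it
- crank: black crank arm 150 mm long lying flat with an upright round grip 67 mm high at one end, bystander; origin under its centre, x along it
Not all that is in view belongs to the job. Several things look just like the cup: the one meant starts farthest to the robot's right.

How it is judged:
On the way, in this order (a step that is already met when the one before it is completed fails the run):
1. the cup stands square in the bore's mouth on the keys, not yet pushed in, and let go (horizontal distance between cup and bore below 0.003 m and z of cup in the frame of bore between -0.0066 and -0.002 m and angle between cup's own z axis and vertical below 0.08 rad and contact force between the fingers and cup below 0.3 N), for 0.2 s.
2. the flange bears firmly on the brass ring, nearly level, under a push on the rim (contact force between cup and ring above 2 N and contact force between the fingers and cup above 4 N and z of flange in the frame of ring below 0.002 m and angle between cup's own z axis and vertical below 0.05 rad), for 0.05 s.
At the end, for the whole second after the job is handed in: the cup sits in the bore with its flange home on the brass ring (centre gap under 1.5 mm, tilt under 0.04 rad, centred within 3 mm), at rest and released (z of flange in the frame of ring below 0.0015 m and angle between cup's own z axis and vertical below 0.04 rad and horizontal distance between cup and bore below 0.003 m and linear speed of cup below 0.02 m/s and contact force between the fingers and cup below 0.1 N); the robot touches nothing.
It fails at once if the cup cocks in the bore (tilts over 0.18 rad) (horizontal distance between cup and bore below 0.012 m and z of cup in the frame of bore below -0.002 m and angle between cup's own z axis and vertical above 0.18 rad).
It fails at once if once it is on its way in (over 2.5 mm below where it stood on the keys), the cup is pushed or gripped with more than 32 N (horizontal distance between cup and bore below 0.012 m and z of cup in the frame of bore below -0.0065 m and contact force between the fingers and cup above 32 N).
It fails at once if the cup is forced on to the ring with more than 32 N (contact force between cup and ring above 32 N).
It fails at once if a bystander is moved over 25 mm or tipped (distance of any of jar_tall, jar_wide, jar_small, lock_ring, old_race, wrench, crank from where it was at the start of the episode above 0.025 m or angle between any of jar_tall, jar_wide, jar_small, lock_ring, old_race, wrench, crank's own z axis and vertical above 0.3 rad).
It also fails if it takes over 72 s, if anything falls off the work surface, if the arm or the gripper's body presses on something with over 40 N, if the wrist force passes 120 N, or if a joint passes its speed limit or range.

## Working session

There is one attempt and no reset: what is moved stays moved. The work goes in short steps, Python scripts to look and compute and a tool call to move; the robot and the scene stay as the last step left them, time stands still between calls to the robot, and variables do not carry over. Pictures are saved under pics/ and viewed, at most 10 in all, crops included, and the job is handed in when it is done.

Besides the shell and the picture viewer there is one more tool, called after "Emit:" as name(argument=value, ...), one argument or row to a line, values as JSON. carry_out: Moves the arm, as the interface text tells. Its arguments: {"type":"object","properties":{"claw":{"type":"array","items":{"type":"number"}},"delta_pos":{"type":"array","items":{"type":"array","items":{"type":"number"}}},"angular":{"type":"array","items":{"type":"array","items":{"type":"number"}}},"force":{"type":"number"}},"required":["claw","delta_pos","angular"]}

```bash
mkdir -p pics
cat > h.py <<'E'
import numpy as np, cv2
from cell import arm
from scipy.spatial.transform import Rotation as R
def ray(im,c):
    u=c[0]*560;v=c[1]*420
    d=im["T"][:3,:3]@np.linalg.inv(im["mtx"])@np.array([u,v,1]);return im["T"][:3,3],d
def onz(im,c,z):
    o,d=ray(im,c);return o+d*(z-o[2])/d[2]
def save(im,n,crop=None,k=1):
    f=im["frame"][:,:,::-1]
    if crop: f=f[crop[1]:crop[3],crop[0]:crop[2]]
    cv2.imwrite("pics/"+n,cv2.resize(f,None,fx=k,fy=k,interpolation=cv2.INTER_CUBIC))
E
python3 - <<'E'
from h import *
s=arm.observe();print({k:np.round(v,3).tolist() for k,v in s.items()})
ims={n:arm.get_image(n) for n in("scene","side")}
for n,im in ims.items():
    print(n,im["T"][:3,3].round(2))
    for l,z in(("cup",0),("bore",.05),("ring",.053),("hub",0)):
        for d in arm.place_of(l,im): print(l,round(d["conf"],2),(np.array(d["centre"])*[560,420]).round(),onz(im,d["centre"],z).round(3))
f=np.vstack([cv2.resize(im["frame"][:,:,::-1],(400,300)) for im in ims.values()])
cv2.imwrite("pics/a.png",f)
save(ims["scene"],"s.png",k=1.4)
E
```

```text
{'clock': 0.0, 'joints': [1.19, 0.435, 0.025, 1.574, -0.012, 1.134, -0.075], 'dq': [0.0, 0.001, 0.001, -0.002, -0.0, -0.001, 0.0], 'joint_efforts': [-0.0, -66.785, 0.985, -31.446, -0.06, 0.043, 0.0], 'position': [0.171, -0.601, 0.226], 'ee_rot': [-3.11, -0.435, 0.001], 'force': [-0.179, 0.078, -0.119], 'ft_torque': [0.018, 0.017, -0.044], 'gripper_force': 0.0, 'width': 0.998}
scene [ 1.08 -0.14  0.86]
cup 0.95 [292. 148.] [0.35  0.114 0.   ]
cup 0.94 [259. 203.] [ 0.503 -0.025  0.   ]
cup 0.84 [230. 237.] [ 0.576 -0.118  0.   ]
cup 0.64 [333. 237.] [0.652 0.12  0.   ]
bore 0.81 [318. 186.] [0.529 0.122 0.05 ]
ring 0.75 [318. 180.] [0.515 0.126 0.053]
ring 0.19 [388. 250.] [0.744 0.208 0.053]
side [ 0.43 -0.86  0.76]
cup 0.76 [288. 272.] [ 0.567 -0.125  0.   ]
cup 0.73 [257. 246.] [ 0.503 -0.015  0.   ]
cup 0.66 [198. 226.] [0.349 0.104 0.   ]
cup 0.51 [302. 206.] [0.661 0.138 0.   ]
cup 0.39 [257. 201.] [0.53  0.191 0.   ]
bore 0.74 [257. 201.] [0.525 0.121 0.05 ]
ring 0.52 [254. 203.] [0.514 0.11  0.053]
hub 0.62 [352. 228.] [0.776 0.011 0.   ]
hub 0.57 [252. 212.] [0.508 0.136 0.   ]
```

View pics/a.png

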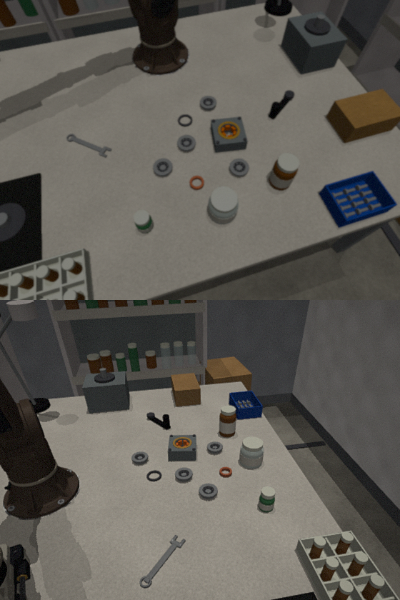

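The four cup look-alikes in scene pixels are (292,148), (259,203), (230,237) and (333,237). The one at (230,237) has the smallest y, about -0.12, so it is farthest to the robot's right and fits the description. I'll confirm it in a crop and work out the move.

```bash
cat >> h.py <<'E'
def go(p,yaw=None):
    "tool-frame shift (cm) to world p, and yaw difference; yaw = angle of tool x axis in world"
    s=arm.observe();M=R.from_rotvec(s["ee_rot"])
    x=M.as_matrix()[:,0];cy=np.arctan2(x[1],x[0])
    print("t",s["clock"],"pos",np.round(s["position"],4),"yaw",round(cy,3),"tilt z",M.as_matrix()[:,2].round(4),"F",np.round(s["force"],1),"w",round(s["width"],3))
    d=M.inv().apply(np.array(p)-s["position"])*100
    print("delta cm",d.round(2),"norm",np.linalg.norm(d).round(1))
    if yaw is not None: print("turn z", round(-(yaw-cy),3), "level rotvec",(M.inv()*R.from_matrix(np.array([[np.cos(yaw),np.sin(yaw),0],[np.sin(yaw),-np.cos(yaw),0],[0,0,-1]]).T)).as_rotvec().round(3))
E
python3 - <<'E'
from h import *
im=arm.get_image("scene"); save(im,"c.png",(170,130,370,290),3)
go([.50,-.12,.227],0)
print(R.from_rotvec(arm.observe()["ee_rot"]).as_matrix().round(3))
w=arm.get_image("wrist");T=np.eye(4);s=arm.observe();T[:3,:3]=R.from_rotvec(s["ee_rot"]).as_matrix();T[:3,3]=s["position"]
print((np.linalg.inv(T)@w["T"]).round(3))
E
```

```text
t 0.55 pos [ 0.1714 -0.601   0.2267] yaw 0.278 tilt z [-0.  0. -1.] F [ 0.8 -0.4  0.5] w 1.0
delta cm [ 4.479e+01 -3.725e+01 -3.000e-02] norm 58.3
turn z 0.278 level rotvec [-0.     0.     0.278]
[[ 0.962  0.274 -0.   ]
 [ 0.274 -0.962  0.   ]
 [-0.    -0.    -1.   ]]
[[-0.001 -0.96  -0.28   0.076]
 [ 1.    -0.001 -0.002  0.   ]
 [ 0.001 -0.28   0.96  -0.158]
 [ 0.     0.     0.     1.   ]]
```

View pics/c.png

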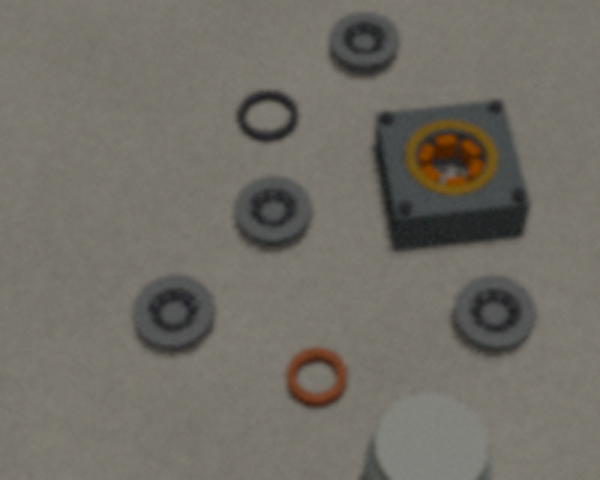

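The crop confirms a flange-up cup at scene (228,235), leftmost in the picture, which is the robot's right. I'm moving above it.

Emit:
carry_out(
  claw=[9.18,9.18,9.18,9.18,9.18,9.18,9.18,9.18,9.18,9.18,9.18,9.18,9.18,9.18,9.18,9.18,9.18,9.18,9.18,9.18],
  delta_pos=[
    [0,0,0],
    [0,0,0],
    [2.23,-2.67,0.1],
    [2.23,-2.67,0.1],
    [2.23,-2.67,0.1],
    [2.23,-2.67,0.1],
    [2.23,-2.67,0.1],
    [2.23,-2.67,0.1],
    [2.23,-2.67,0.1],
    [2.23,-2.67,0.1],
    [2.23,-2.67,0.1],
    [2.23,-2.67,0.1],
    [2.23,-2.67,0.1],
    [2.23,-2.67,0.1],
    [2.23,-2.67,0.1],
    [2.23,-2.67,0.1],
    [2.23,-2.67,0.1],
    [2.23,-2.67,0.1],
    [2.23,-2.67,0.1],
    [0,0,0],
  ],
  angular=[
    [0,0,0.139],
    [0,0,0.139],
    [0,0,0],
    [0,0,0],
    [0,0,0],
    [0,0,0],
    [0,0,0],
    [0,0,0],
    [0,0,0],
    [0,0,0],
    [0,0,0],
    [0,0,0],
    [0,0,0],
    [0,0,0],
    [0,0,0],
    [0,0,0],
    [0,0,0],
    [0,0,0],
    [0,0,0],
    [0,0,0],
  ],
)

```text
clock: 2.6
position: [0.5535, -0.1417, 0.2097]
ee_rot: [-3.139, -0.011, -0.003]
force: [0.3, 0.7, -0.4]
width: 1.0
gripper_force: 0.0
```

```bash
cat >> h.py <<'E'
def circ(im,m,z):
    "fit circle to mask contour projected on plane z"
    c=max(cv2.findContours(m.astype(np.uint8),0,1)[0],key=cv2.contourArea)[:,0].astype(float)+.5
    P=np.array([onz(im,(u/560,v/420),z)[:2] for u,v in c])
    A=np.c_[2*P,np.ones(len(P))];s=np.linalg.lstsq(A,(P**2).sum(1),rcond=None)[0]
    r=np.sqrt(s[2]+s[0]**2+s[1]**2);return s[:2].round(4),r.round(4),np.abs(np.hypot(*(P-s[:2]).T)-r).max().round(4)
E
python3 - <<'E'
from h import *
im=arm.get_image("wrist")
for d in arm.place_of("cup",im): print("cup",round(d["conf"],2),(np.array(d["centre"])*[560,420]).round(),onz(im,d["centre"],0).round(4))
for d in arm.trace("cup",im): print("tr",round(d["conf"],2),circ(im,d["region"],.021),circ(im,d["region"],.013))
save(im,"w1.png")
go([.57,-.12,.07],0)
E
```

```text
cup 0.72 [261. 159.] [ 0.5745 -0.1221  0.    ]
cup 0.68 [160. 224.] [ 0.5062 -0.0173  0.    ]
tr 0.9 (array([ 0.5077, -0.0211]), np.float64(0.0309), np.float64(0.0089)) (array([ 0.5049, -0.0183]), np.float64(0.0317), np.float64(0.0091))
tr 0.88 (array([ 0.5761, -0.1227]), np.float64(0.0324), np.float64(0.001)) (array([ 0.5749, -0.1223]), np.float64(0.0331), np.float64(0.001))
tr 0.7 (array([0.6485, 0.1   ]), np.float64(0.0193), np.float64(0.0151)) (array([0.6489, 0.1056]), np.float64(0.0197), np.float64(0.0154))
t 2.75 pos [ 0.5502 -0.1478  0.2096] yaw -0.0 tilt z [-5.e-04 -5.e-04 -1.e+00] F [-0.2 -0.7  0. ] w 1.002
delta cm [ 1.98 -2.79 13.96] norm 14.4
turn z -0.0 level rotvec [ 0.001  0.001 -0.   ]
```

View pics/w1.png

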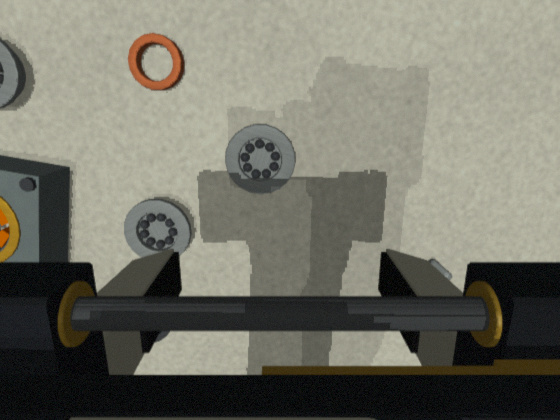

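The picture shows the target cup at (260,158), the old race at (155,62) and the hub at the left edge. I'll centre over the cup and come lower.

Emit:
carry_out(
  claw=[9.18,9.18,9.18,9.18,9.18,9.18,9.18,9.18],
  delta_pos=[
    [0.5,-0.5,1.5],
    [0.5,-0.5,2],
    [0.5,-0.5,2],
    [0.5,-0.5,2],
    [0.5,-0.5,1.5],
    [0,0,0],
    [0,0,0],
    [0,0,0],
  ],
  angular=[
    [0,0,0],
    [0,0,0],
    [0,0,0],
    [0,0,0],
    [0,0,0],
    [0,0,0],
    [0,0,0],
    [0,0,0],
  ],
)

```text
clock: 3.55
position: [0.576, -0.1229, 0.1206]
ee_rot: [3.141, -0.001, 0.002]
force: [-0.0, 0.4, 0.2]
width: 0.999
gripper_force: 0.0
```

Run:
```python
from h import *
im=arm.get_image("wrist")
for d in arm.place_of("cup",im): print("cup",round(d["conf"],2),(np.array(d["centre"])*[560,420]).round(),onz(im,d["centre"],0).round(4))
for d in arm.trace("cup",im): print("tr",round(d["conf"],2),circ(im,d["region"],.021),circ(im,d["region"],.013))
go([.575,-.1225,.01],0)
```

```text
cup 0.78 [281. 202.] [ 0.5766 -0.1238  0.    ]
tr 0.83 (array([ 0.5153, -0.0497]), np.float64(0.0056), np.float64(0.0043)) (array([ 0.5111, -0.0475]), np.float64(0.0057), np.float64(0.0044))
tr 0.69 (array([ 0.5766, -0.1226]), np.float64(0.0325), np.float64(0.0008)) (array([ 0.5743, -0.1226]), np.float64(0.0336), np.float64(0.0009))
t 3.7 pos [ 0.576  -0.1227  0.1206] yaw -0.001 tilt z [ 1.5e-03 -4.0e-04 -1.0e+00] F [ 1.2 -0.7  0.6] w 0.998
delta cm [-0.11 -0.02 11.06] norm 11.1
turn z -0.001 level rotvec [ 0.    -0.001 -0.001]
```

Emit:
carry_out(
  claw=[9.18,9.18,9.18,9.18,9.18,9.18,9.18,9.18,5.5,5.5,5.5,5.5,5.5,5.5,5.5,5.5],
  delta_pos=[
    [0,0,1],
    [0,0,2],
    [0,0,2],
    [0,0,2],
    [0,0,2],
    [0,0,1.3],
    [0,0,0.75],
    [0,0,0],
    [0,0,0],
    [0,0,0],
    [0,0,0],
    [0,0,0],
    [0,0,0],
    [0,0,0],
    [0,0,0],
    [0,0,0],
  ],
  angular=[
    [0,0,0],
    [0,0,0],
    [0,0,0],
    [0,0,0],
    [0,0,0],
    [0,0,0],
    [0,0,0],
    [0,0,0],
    [0,0,0],
    [0,0,0],
    [0,0,0],
    [0,0,0],
    [0,0,0],
    [0,0,0],
    [0,0,0],
    [0,0,0],
  ],
  force=20,
)

```text
clock: 5.3
position: [0.576, -0.1224, 0.0098]
ee_rot: [3.141, -0.001, 0.001]
force: [-0.0, -0.7, 5.8]
width: 0.7
gripper_force: 20.0
```

Emit:
carry_out(
  claw=[5.5,5.5,5.5,5.5,5.5,5.5,5.5,5.5,5.5,5.5],
  delta_pos=[
    [0,0,-0.4],
    [0,0,-1],
    [0,0,-1.6],
    [0,0,-2],
    [0,0,-2],
    [0,0,-2],
    [0,0,-1.5],
    [0,0,-0.5],
    [0,0,0],
    [0,0,0],
  ],
  angular=[
    [0,0,0],
    [0,0,0],
    [0,0,0],
    [0,0,0],
    [0,0,0],
    [0,0,0],
    [0,0,0],
    [0,0,0],
    [0,0,0],
    [0,0,0],
  ],
)

```text
clock: 6.3
position: [0.5751, -0.1222, 0.1186]
ee_rot: [-3.142, 0.001, 0.002]
force: [-1.2, -0.0, -2.4]
width: 0.701
gripper_force: 20.0
```

Run:
```python
from h import *
im=arm.get_image("wrist");save(im,"w2.png")
sd=arm.get_image("side")
for l in("cup","ring","bore"):
  for d in arm.place_of(l,im): print(l,round(d["conf"],2),(np.array(d["centre"])*[560,420]).round())
z=arm.observe()["position"][2]
for d in arm.trace("cup",im): print("tr",round(d["conf"],2),circ(im,d["region"],z+.011))
for d in arm.trace("ring",sd)+arm.trace("ring",im): print("ring",round(d["conf"],2),circ(sd,d["region"],.053))
go([.525,.122,.14],0)
```

```text
cup 0.95 [279. 262.]
cup 0.77 [151. 285.]
tr 0.79 (array([ 0.584 , -0.0658]), np.float64(0.0049), np.float64(0.0039))
tr 0.66 (array([ 0.5847, -0.1223]), np.float64(0.0269), np.float64(0.0111))
tr 0.17 (array([ 0.5922, -0.01  ]), np.float64(0.0126), np.float64(0.0072))
ring 0.65 (array([0.5195, 0.1237]), np.float64(0.0361), np.float64(0.0032))
ring 0.34 (array([-0.1297,  0.0552]), np.float64(0.1087), np.float64(0.0995))
t 6.7 pos [ 0.5755 -0.1222  0.1189] yaw -0.0 tilt z [-6.e-04  0.e+00 -1.e+00] F [ 0.4  0.2 -1.6] w 0.698
delta cm [ -5.05 -24.42  -2.11] norm 25.0
turn z -0.0 level rotvec [-0.     0.001 -0.   ]
```

View pics/w2.png

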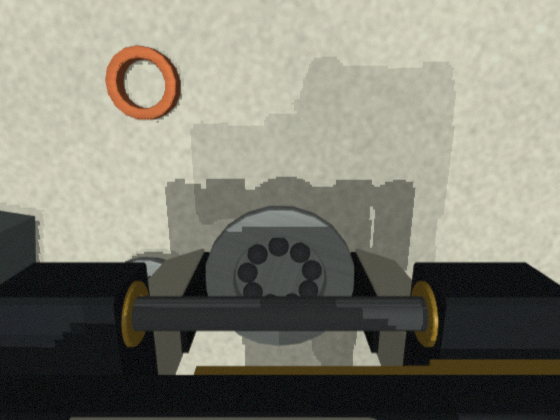

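The cup is held square, its rim at (280,275). Next I'll go behind the hub so the wrist camera looks onto the bore.

Emit:
carry_out(
  claw=[5.5,5.5,5.5,5.5,5.5,5.5,5.5,5.5,5.5,5.5,5.5,5.5,5.5,5.5],
  delta_pos=[
    [-0.6,-1.2,-1],
    [-1.3,-2.4,-1],
    [-1.4,-2.5,-1],
    [-1.4,-2.5,0],
    [-1.4,-2.5,0],
    [-1.4,-2.5,0],
    [-1.4,-2.5,0],
    [-1.4,-2.5,0],
    [-1.3,-2.4,0],
    [-1.1,-1.9,0],
    [-0.8,-1.5,0],
    [0,0,0],
    [0,0,0],
    [0,0,0],
  ],
  angular=[
    [0,0,0],
    [0,0,0],
    [0,0,0],
    [0,0,0],
    [0,0,0],
    [0,0,0],
    [0,0,0],
    [0,0,0],
    [0,0,0],
    [0,0,0],
    [0,0,0],
    [0,0,0],
    [0,0,0],
    [0,0,0],
  ],
)

```text
clock: 8.1
position: [0.441, 0.1212, 0.1495]
ee_rot: [3.141, -0.002, 0.001]
force: [0.8, -0.1, -1.9]
width: 0.698
gripper_force: 20.0
```

Run:
```python
from h import *
im=arm.get_image("wrist");save(im,"w3.png")
sc=arm.get_image("scene")
for n,i in(("w",im),("s",sc)):
  for l in("bore","ring","hub"):
    for d in arm.place_of(l,i): print(n,l,round(d["conf"],2),(np.array(d["centre"])*[560,420]).round(),onz(i,d["centre"],{"bore":.05,"ring":.053,"hub":0}[l]).round(4))
  for d in arm.trace("ring",i): print(n,"ring",round(d["conf"],2),circ(i,d["region"],.053))
cv2.imwrite("pics/w3raw.png",im["frame"][:,:,::-1]);np.savez("w3.npz",**{k:im[k] for k in("frame","mtx","T")})
go([.525,.122,.14],0)
```

```text
w ring 0.82 (array([0.5197, 0.1303]), np.float64(0.0377), np.float64(0.0011))
s bore 0.9 [322. 184.] [0.5276 0.1333 0.05  ]
s ring 0.56 [312. 130.] [0.3496 0.1688 0.053 ]
s ring 0.52 [319. 183.] [0.5246 0.1268 0.053 ]
s hub 0.58 [317. 194.] [0.5202 0.126  0.    ]
s ring 0.8 (array([0.5213, 0.129 ]), np.float64(0.0377), np.float64(0.0038))
t 8.6 pos [0.4407 0.1217 0.1492] yaw -0.0 tilt z [-1.e-04 -0.e+00 -1.e+00] F [-0.3 -0.8 -2.1] w 0.697
delta cm [ 8.43 -0.04  0.92] norm 8.5
turn z -0.0 level rotvec [ 0.  0. -0.]
```

View pics/w3.png

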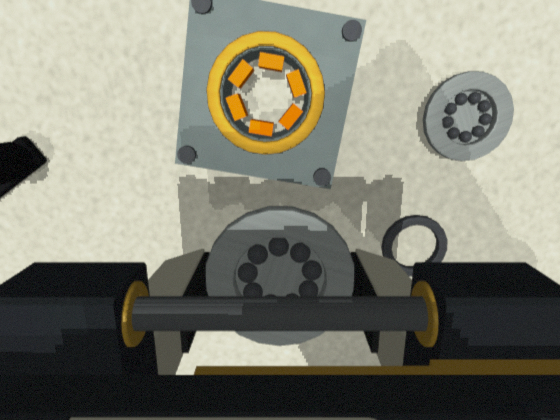

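The ring is at pixel (266,93) and the held cup at (280,275). I'll refine both by colour and arc fits in this same picture.

Run:
```python
from h import *
im=dict(np.load("w3.npz"))
hsv=cv2.cvtColor(im["frame"],cv2.COLOR_RGB2HSV)
m=cv2.inRange(hsv,(18,120,90),(32,255,255));m[200:]=0
ff=cv2.morphologyEx(m,cv2.MORPH_CLOSE,np.ones((3,3)))
for z in(.052,.053,.054): print(z,"outer",circ(im,ff>0,z))
cs,h=cv2.findContours(ff,cv2.RETR_CCOMP,cv2.CHAIN_APPROX_NONE)
for c,hh in zip(cs,h[0]):
    if cv2.contourArea(c)>2000:
        mm=np.zeros_like(m);cv2.drawContours(mm,[c],-1,255,-1);print("hole" if hh[3]>=0 else "out",circ(im,mm>0,.053))
# cup arc: subpixel dark/bright edge along rays
g=cv2.GaussianBlur(cv2.cvtColor(im["frame"],cv2.COLOR_RGB2GRAY),(3,3),0).astype(float)
s=arm.observe();zt=s["position"][2]+.011
Ti=np.linalg.inv(im["T"])
def px(P):
    q=Ti[:3,:3]@P+Ti[:3,3];q=im["mtx"]@q;return q[:2]/q[2]
for zz in (zt-.002,zt,zt+.002):
  c0=s["position"][:2];pts=[]
  for a in np.linspace(-.95,.95,60):
    rr=np.arange(.028,.038,.0002)
    v=[]
    for r in rr:
        u=px(np.array([c0[0]+r*np.cos(a),c0[1]+r*np.sin(a),zz]));v.append(cv2.getRectSubPix(g.astype(np.float32),(1,1),(float(u[0]-.5),float(u[1]-.5)))[0,0])
    k=np.argmax(np.abs(np.gradient(np.convolve(v,np.ones(5)/5,'same')))[6:-6])+6
    pts.append(c0+rr[k]*np.array([np.cos(a),np.sin(a)]))
  P=np.array(pts)
  from scipy.optimize import least_squares
  o=least_squares(lambda p:np.hypot(*(P-p[:2]).T)-.033,c0,loss="soft_l1",f_scale=.0005)
  o2=least_squares(lambda p:np.hypot(*(P-p[:2]).T)-p[2],[*c0,.033],loss="soft_l1",f_scale=.0005)
  print(zz,"cup-tcp",(o.x-c0).round(4),"free",(o2.x-[*c0,0]).round(4))
```

```text
0.052 outer (array([0.52  , 0.1303]), np.float64(0.038), np.float64(0.0006))
0.053 outer (array([0.52  , 0.1303]), np.float64(0.0379), np.float64(0.0006))
0.054 outer (array([0.52  , 0.1303]), np.float64(0.0377), np.float64(0.0006))
out (array([0.52  , 0.1303]), np.float64(0.0379), np.float64(0.0006))
hole (array([0.5199, 0.1303]), np.float64(0.03), np.float64(0.0005))
0.1581734424183508 cup-tcp [-0.0002  0.    ] free [-0.0037 -0.0002  0.0362]
0.1601734424183508 cup-tcp [ 0.0003 -0.0001] free [-0.0023 -0.0002  0.0354]
0.1621734424183508 cup-tcp [ 0.0009 -0.0002] free [-0.0011 -0.0003  0.0347]
```

Emit:
carry_out(
  claw=[5.5,5.5,5.5,5.5,5.5,5.5,5.5,5.5,5.5,5.5,5.5,5.5],
  delta_pos=[
    [1,-0.1,0],
    [1.8,-0.2,0],
    [2,-0.2,0],
    [1.8,-0.2,0.5],
    [1.3,-0.16,1],
    [0,0,1.5],
    [0,0,1.5],
    [0,0,1.5],
    [0,0,0.9],
    [0,0,0],
    [0,0,0],
    [0,0,0],
  ],
  angular=[
    [0,0,0],
    [0,0,0],
    [0,0,0],
    [0,0,0],
    [0,0,0],
    [0,0,0],
    [0,0,0],
    [0,0,0],
    [0,0,0],
    [0,0,0],
    [0,0,0],
    [0,0,0],
  ],
)

```text
clock: 9.8
position: [0.5203, 0.1305, 0.0809]
ee_rot: [-3.141, 0.0, -0.002]
force: [0.2, -0.5, -1.6]
width: 0.699
gripper_force: 20.0
```

Run:
```python
from h import *
im=arm.get_image("wrist");a=im["frame"][:,:,::-1]
sd=arm.get_image("side");b=cv2.resize(sd["frame"][140:260,180:340,::-1],(560,420),interpolation=cv2.INTER_CUBIC)
cv2.imwrite("pics/w4.png",cv2.resize(np.hstack([a,b]),(800,300)))
go([.5196,.1303,.058],0)
hsv=cv2.cvtColor(im["frame"],cv2.COLOR_RGB2HSV);m=cv2.inRange(hsv,(18,120,90),(32,255,255));m[360:]=0
c=np.argwhere(m>0);print(len(c))
P=np.array([onz(im,((x+.5)/560,(y+.5)/420),.053)[:2] for y,x in c if y<255])
e=[P[np.abs(np.arctan2(P[:,1]-.1303,P[:,0]-.52)-t)<.02] for t in np.linspace(-.9,.9,31)]
E_=np.array([q[np.argmax(np.hypot(*(q-[.52,.1303]).T))] for q in e if len(q)])
from scipy.optimize import least_squares
print(least_squares(lambda p:np.hypot(*(E_-p).T)-.0385,[.52,.13],loss="soft_l1",f_scale=.0005).x.round(4),len(E_))
```

```text
t 9.9 pos [0.5202 0.1305 0.0809] yaw -0.0 tilt z [ 1.2e-03  3.0e-04 -1.0e+00] F [ 0.6  0.6 -2.2] w 0.7
delta cm [-0.06  0.02  2.29] norm 2.3
turn z -0.0 level rotvec [-0.    -0.001 -0.   ]
3528
[0.5205 0.1304] 31
```

View pics/w4.png

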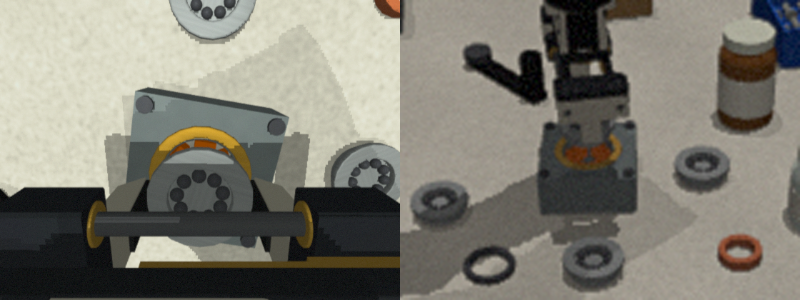

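The held cup at (200,190) is centred over the ring at (200,150). I'm lowering slowly.

Emit:
carry_out(
  claw=[5.5,5.5,5.5,5.5,5.5,5.5,5.5,5.5,5.5,5.5,5.5],
  delta_pos=[
    [-0.03,0,0.4],
    [0,0,0.4],
    [0,0,0.3],
    [0,0,0.3],
    [0,0,0.2],
    [0,0,0.2],
    [0,0,0.2],
    [0,0,0.15],
    [0,0,0.1],
    [0,0,0],
    [0,0,0],
  ],
  angular=[
    [0,0,0],
    [0,0,0],
    [0,0,0],
    [0,0,0],
    [0,0,0],
    [0,0,0],
    [0,0,0],
    [0,0,0],
    [0,0,0],
    [0,0,0],
    [0,0,0],
  ],
)

```text
clock: 11.0
position: [0.5194, 0.1304, 0.0578]
ee_rot: [-3.142, 0.0, -0.0]
force: [0.1, 0.2, -2.4]
width: 0.697
gripper_force: 20.0
```

Emit:
carry_out(
  claw=[5.5,5.5,5.5,5.5],
  delta_pos=[
    [0,0,0.06],
    [0,0,0.06],
    [0,0,0],
    [0,0,0],
  ],
  angular=[
    [0,0,0],
    [0,0,0],
    [0,0,0],
    [0,0,0],
  ],
)

```text
clock: 11.4
position: [0.5194, 0.1303, 0.0565]
ee_rot: [3.142, -0.0, -0.0]
force: [0.8, -0.2, -2.4]
width: 0.693
gripper_force: 20.0
```

Emit:
carry_out(
  claw=[5.5,5.5,7.2,7.8,9.18,9.18,9.18,9.18,9.18],
  delta_pos=[
    [0,0,0.05],
    [0,0,0],
    [0,0,0],
    [0,0,0],
    [0,0,0],
    [0,0,0],
    [0,0,0],
    [0,0,0],
    [0,0,0],
  ],
  angular=[
    [0,0,0],
    [0,0,0],
    [0,0,0],
    [0,0,0],
    [0,0,0],
    [0,0,0],
    [0,0,0],
    [0,0,0],
    [0,0,0],
  ],
)

```text
clock: 12.3
position: [0.5194, 0.1303, 0.056]
ee_rot: [3.142, -0.0, 0.0]
force: [0.6, 0.2, -0.5]
width: 0.999
gripper_force: 0.0
```

Emit:
carry_out(
  claw=[9.18,9.18,9.18,9.18,9.18,9.18,9.18],
  delta_pos=[
    [0,0,-0.5],
    [0,0,-1],
    [0,0,-1.5],
    [0,0,-1.5],
    [0,0,-1],
    [0,0,0],
    [0,0,0],
  ],
  angular=[
    [0,0,0],
    [0,0,0],
    [0,0,0],
    [0,0,0],
    [0,0,0],
    [0,0,0],
    [0,0,0],
  ],
)

```text
clock: 13.0
position: [0.5194, 0.1302, 0.1111]
ee_rot: [3.142, -0.001, 0.001]
force: [0.6, -0.4, -0.3]
width: 1.004
gripper_force: 0.0
```

Run:
```python
from h import *
im=arm.get_image("wrist");a=im["frame"][:,:,::-1]
sd=arm.get_image("side");b=cv2.resize(sd["frame"][150:240,200:320,::-1],(560,420),interpolation=cv2.INTER_CUBIC)
cv2.imwrite("pics/w5.png",cv2.resize(np.hstack([a,b]),(800,300)))
for n,i in(("w",im),("s",sd)):
  for d in arm.place_of("cup",i)[:5]: print(n,round(d["conf"],2),(np.array(d["centre"])*[560,420]).round(),onz(i,d["centre"],.046).round(4))
  for d in arm.trace("cup",i)[:4]: print(n,"tr",round(d["conf"],2),circ(i,d["region"],.065))
go([.520,.1303,.09],0)
```

```text
w 0.73 [294.   3.] [0.6452 0.1225 0.046 ]
w 0.71 [479. 223.] [0.521  0.0057 0.046 ]
w 0.61 [280. 226.] [0.5198 0.1301 0.046 ]
w tr 0.9 (array([0.5235, 0.0084]), np.float64(0.0259), np.float64(0.006))
w tr 0.81 (array([0.6334, 0.1228]), np.float64(0.0205), np.float64(0.0118))
w tr 0.68 (array([0.5195, 0.1303]), np.float64(0.0326), np.float64(0.0008))
s 0.68 [258. 246.] [ 0.5019 -0.0665  0.046 ]
s 0.64 [196. 224.] [0.3491 0.0539 0.046 ]
s 0.56 [302. 208.] [0.6435 0.0691 0.046 ]
s 0.52 [253. 202.] [0.5129 0.123  0.046 ]
s 0.52 [224. 174.] [0.4407 0.292  0.046 ]
s tr 0.87 (array([ 0.4988, -0.0801]), np.float64(0.034), np.float64(0.0058))
s tr 0.87 (array([0.637 , 0.0499]), np.float64(0.0339), np.float64(0.0069))
s tr 0.61 (array([0.3525, 0.0409]), np.float64(0.0338), np.float64(0.0063))
s tr 0.54 (array([0.5167, 0.1161]), np.float64(0.0343), np.float64(0.0125))
t 13.3 pos [0.5191 0.1303 0.1105] yaw -0.0 tilt z [-9.e-04 -3.e-04 -1.e+00] F [ 0.4 -0.8  0.2] w 0.997
delta cm [ 0.09 -0.    2.05] norm 2.1
turn z -0.0 level rotvec [ 0.     0.001 -0.   ]
```

View pics/w5.png

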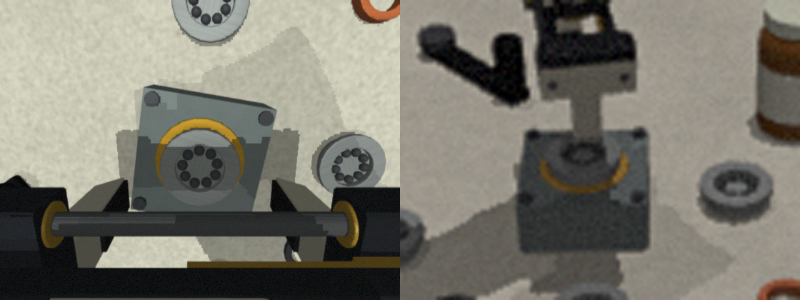

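The cup stands level in the bore's mouth at (.5195,.1303). I'll shut the fingers and begin the first push at the +x side of the rim.

Emit:
carry_out(
  claw=[4,0,0,0,0,0,0,0,0,0,0,0,0],
  delta_pos=[
    [0.5,0,0],
    [1,0,0],
    [1,0,0],
    [0.3,0,0],
    [0,0,1],
    [0,0,1],
    [0,0,1],
    [0,0,0.6],
    [0,0,0.3],
    [0,0,0.2],
    [0,0,0.1],
    [0,0,0.1],
    [0,0,0],
  ],
  angular=[
    [0,0,0],
    [0,0,0],
    [0,0,0],
    [0,0,0],
    [0,0,0],
    [0,0,0],
    [0,0,0],
    [0,0,0],
    [0,0,0],
    [0,0,0],
    [0,0,0],
    [0,0,0],
    [0,0,0],
  ],
  force=10,
)

```text
clock: 14.6
position: [0.5475, 0.1304, 0.0682]
ee_rot: [-3.142, 0.001, -0.001]
force: [1.0, 0.3, 0.5]
width: 0.005
gripper_force: 0.0
```

Emit:
carry_out(
  claw=[0,0,0],
  delta_pos=[
    [0,0,0.05],
    [0,0,0.05],
    [0,0,0],
  ],
  angular=[
    [0,0,0],
    [0,0,0],
    [0,0,0],
  ],
)

```text
clock: 14.9
position: [0.5476, 0.1304, 0.0673]
ee_rot: [-3.142, 0.001, -0.001]
force: [-1.0, -0.7, 2.8]
width: 0.004
gripper_force: 1.7
```

Emit:
carry_out(
  claw=[0,0,0,0],
  delta_pos=[
    [0,0,0.05],
    [0,0,0.05],
    [0,0,0],
    [0,0,0],
  ],
  angular=[
    [0,0,0],
    [0,0,0],
    [0,0,0],
    [0,0,0],
  ],
)

```text
clock: 15.3
position: [0.5482, 0.1304, 0.0669]
ee_rot: [-3.141, 0.001, -0.003]
force: [-1.3, -0.6, 8.2]
width: 0.005
gripper_force: 4.3
```

Emit:
carry_out(
  claw=[0,0,0,0],
  delta_pos=[
    [0,0,0.05],
    [0,0,0.05],
    [0,0,0],
    [0,0,0],
  ],
  angular=[
    [0,0,0],
    [0,0,0],
    [0,0,0],
    [0,0,0],
  ],
)

```text
clock: 15.7
position: [0.5489, 0.1306, 0.0663]
ee_rot: [-3.141, 0.001, -0.005]
force: [0.6, -0.6, 11.1]
width: 0.005
gripper_force: 5.5
```

Emit:
carry_out(
  claw=[0,0,0,0,0],
  delta_pos=[
    [0,0,0.05],
    [0,0,0.05],
    [0,0,0.05],
    [0,0,0],
    [0,0,0],
  ],
  angular=[
    [0,0,0],
    [0,0,0],
    [0,0,0],
    [0,0,0],
    [0,0,0],
  ],
)

```text
clock: 16.2
position: [0.5497, 0.131, 0.0653]
ee_rot: [-3.14, 0.001, -0.007]
force: [1.1, 0.4, 13.5]
width: 0.001
gripper_force: 6.6
```

Emit:
carry_out(
  claw=[0,0,0,0,0,0,0,0,0,0,0,0],
  delta_pos=[
    [0,0,-0.5],
    [0,0,-0.9],
    [-1.4,0,0],
    [-1.4,0,0],
    [-1.4,0,0],
    [-1.4,0,0],
    [0,0,0.3],
    [0,0,0.3],
    [0,0,0.1],
    [0,0,0.1],
    [0,0,0.1],
    [0,0,0],
  ],
  angular=[
    [0,0,0],
    [0,0,0],
    [0,0,0],
    [0,0,0],
    [0,0,0],
    [0,0,0],
    [0,0,0],
    [0,0,0],
    [0,0,0],
    [0,0,0],
    [0,0,0],
    [0,0,0],
  ],
)

```text
clock: 17.4
position: [0.4915, 0.1303, 0.0683]
ee_rot: [3.142, -0.001, -0.0]
force: [-0.9, -0.3, -0.6]
width: 0.006
gripper_force: 0.0
```

Emit:
carry_out(
  claw=[0,0,0,0,0],
  delta_pos=[
    [0,0,0.05],
    [0,0,0.05],
    [0,0,0.05],
    [0,0,0],
    [0,0,0],
  ],
  angular=[
    [0,0,0],
    [0,0,0],
    [0,0,0],
    [0,0,0],
    [0,0,0],
  ],
)

```text
clock: 17.9
position: [0.4915, 0.1304, 0.0673]
ee_rot: [3.142, -0.0, 0.0]
force: [-1.8, -0.5, 4.1]
width: 0.007
gripper_force: 2.5
```

Emit:
carry_out(
  claw=[0,0,0,0,0,0],
  delta_pos=[
    [0,0,0.05],
    [0,0,0.05],
    [0,0,0.05],
    [0,0,0.05],
    [0,0,0],
    [0,0,0],
  ],
  angular=[
    [0,0,0],
    [0,0,0],
    [0,0,0],
    [0,0,0],
    [0,0,0],
    [0,0,0],
  ],
)

```text
clock: 18.5
position: [0.4909, 0.1306, 0.0658]
ee_rot: [3.142, 0.0, -0.001]
force: [-5.6, -0.5, 15.3]
width: 0.003
gripper_force: 8.2
```

Emit:
carry_out(
  claw=[0,0,0,0],
  delta_pos=[
    [0,0,0.05],
    [0,0,0.05],
    [0,0,0],
    [0,0,0],
  ],
  angular=[
    [0,0,0],
    [0,0,0],
    [0,0,0],
    [0,0,0],
  ],
)

```text
clock: 18.9
position: [0.4905, 0.1309, 0.0649]
ee_rot: [-3.142, -0.001, 0.001]
force: [-7.9, 0.1, 17.5]
width: 0.005
gripper_force: 9.2
```

Emit:
carry_out(
  claw=[0,0,0,0,0,0,0,0,0,0,0,0,0,0],
  delta_pos=[
    [0,0,-0.5],
    [0,0,-0.9],
    [1.4,-1.4,0],
    [1.4,-1.4,0],
    [0,0,0.4],
    [0,0,0.4],
    [0,0,0.1],
    [0,0,0.1],
    [0,0,0.1],
    [0,0,0.05],
    [0,0,0.05],
    [0,0,0.05],
    [0,0,0],
    [0,0,0],
  ],
  angular=[
    [0,0,0],
    [0,0,0],
    [0,0,0],
    [0,0,0],
    [0,0,0],
    [0,0,0],
    [0,0,0],
    [0,0,0],
    [0,0,0],
    [0,0,0],
    [0,0,0],
    [0,0,0],
    [0,0,0],
    [0,0,0],
  ],
)

```text
clock: 20.3
position: [0.5195, 0.1583, 0.0656]
ee_rot: [3.142, -0.0, 0.0]
force: [-0.5, -0.1, 1.9]
width: 0.009
gripper_force: 0.7
```

Emit:
carry_out(
  claw=[0,0,0,0,0],
  delta_pos=[
    [0,0,0.05],
    [0,0,0.05],
    [0,0,0.05],
    [0,0,0],
    [0,0,0],
  ],
  angular=[
    [0,0,0],
    [0,0,0],
    [0,0,0],
    [0,0,0],
    [0,0,0],
  ],
)

```text
clock: 20.8
position: [0.5198, 0.1587, 0.0647]
ee_rot: [-3.141, 0.0, -0.002]
force: [-0.9, -0.5, 8.3]
width: 0.01
gripper_force: 4.2
```

Emit:
carry_out(
  claw=[0,0,0,0,0,0,0],
  delta_pos=[
    [0,0,0.05],
    [0,0,0.05],
    [0,0,0.05],
    [0,0,0.05],
    [0,0,0],
    [0,0,0],
    [0,0,0],
  ],
  angular=[
    [0,0,0],
    [0,0,0],
    [0,0,0],
    [0,0,0],
    [0,0,0],
    [0,0,0],
    [0,0,0],
  ],
)

```text
clock: 21.5
position: [0.52, 0.1597, 0.0631]
ee_rot: [-3.14, -0.001, -0.003]
force: [-2.4, 1.6, 11.4]
width: 0.004
gripper_force: 5.8
```

Emit:
carry_out(
  claw=[0,0,0,0,0,0,0,0,0,0,0,0,0,0,0],
  delta_pos=[
    [0,0,-0.5],
    [0,0,-1.1],
    [0,1.9,0],
    [0,1.9,0],
    [0,1.8,0],
    [0,0,0.4],
    [0,0,0.4],
    [0,0,0.1],
    [0,0,0.1],
    [0,0,0.1],
    [0,0,0.05],
    [0,0,0.05],
    [0,0,0.05],
    [0,0,0],
    [0,0,0],
  ],
  angular=[
    [0,0,0],
    [0,0,0],
    [0,0,0],
    [0,0,0],
    [0,0,0],
    [0,0,0],
    [0,0,0],
    [0,0,0],
    [0,0,0],
    [0,0,0],
    [0,0,0],
    [0,0,0],
    [0,0,0],
    [0,0,0],
    [0,0,0],
  ],
)

```text
clock: 23.0
position: [0.5193, 0.1018, 0.0659]
ee_rot: [3.141, -0.001, -0.0]
force: [-1.5, -4.2, 8.0]
width: 0.003
gripper_force: 4.0
```

Now I'll push the -y side to the same depth.

Emit:
carry_out(
  claw=[0,0,0,0,0,0,0,0],
  delta_pos=[
    [0,0,0.05],
    [0,0,0.05],
    [0,0,0.05],
    [0,0,0.05],
    [0,0,0.05],
    [0,0,0],
    [0,0,0],
    [0,0,0],
  ],
  angular=[
    [0,0,0],
    [0,0,0],
    [0,0,0],
    [0,0,0],
    [0,0,0],
    [0,0,0],
    [0,0,0],
    [0,0,0],
  ],
)

```text
clock: 23.8
position: [0.5194, 0.101, 0.0638]
ee_rot: [3.14, -0.002, 0.0]
force: [-3.8, -7.3, 15.3]
width: 0.004
gripper_force: 7.8
```

```bash
python3 -c "
from h import *
go([.5475,.1303,.078],0)"
```

```text
t 23.8 pos [0.5194 0.101  0.0638] yaw -0.001 tilt z [ 2.0e-04 -1.7e-03 -1.0e+00] F [-3.8 -7.3 15.3] w 0.004
delta cm [ 2.8  -2.93 -1.42] norm 4.3
turn z -0.001 level rotvec [ 0.002 -0.    -0.001]
```

Emit:
carry_out(
  claw=[0,0,0,0,0,0,0,0,0,0,0,0,0,0],
  delta_pos=[
    [0,0,-0.5],
    [0,0,-0.9],
    [1.4,-1.4,0],
    [1.4,-1.4,0],
    [0,0,0.5],
    [0,0,0.4],
    [0,0,0.1],
    [0,0,0.1],
    [0,0,0.1],
    [0,0,0.1],
    [0,0,0.05],
    [0,0,0.05],
    [0,0,0],
    [0,0,0],
  ],
  angular=[
    [0,0,0],
    [0,0,0],
    [0,0,0],
    [0,0,0],
    [0,0,0],
    [0,0,0],
    [0,0,0],
    [0,0,0],
    [0,0,0],
    [0,0,0],
    [0,0,0],
    [0,0,0],
    [0,0,0],
    [0,0,0],
  ],
)

```text
clock: 25.2
position: [0.5478, 0.1302, 0.0636]
ee_rot: [3.141, -0.001, 0.002]
force: [-0.9, -0.8, 6.7]
width: 0.005
gripper_force: 3.4
```

Emit:
carry_out(
  claw=[0,0,0,0,0],
  delta_pos=[
    [0,0,0.05],
    [0,0,0.05],
    [0,0,0.05],
    [0,0,0],
    [0,0,0],
  ],
  angular=[
    [0,0,0],
    [0,0,0],
    [0,0,0],
    [0,0,0],
    [0,0,0],
  ],
)

```text
clock: 25.7
position: [0.5489, 0.1303, 0.0628]
ee_rot: [-3.141, 0.001, -0.005]
force: [0.1, -1.0, 11.6]
width: 0.003
gripper_force: 5.8
```

Emit:
carry_out(
  claw=[0,0,0,0,0],
  delta_pos=[
    [0,0,0.05],
    [0,0,0.05],
    [0,0,0.05],
    [0,0,0],
    [0,0,0],
  ],
  angular=[
    [0,0,0],
    [0,0,0],
    [0,0,0],
    [0,0,0],
    [0,0,0],
  ],
)

```text
clock: 26.2
position: [0.5497, 0.1308, 0.0618]
ee_rot: [-3.14, 0.001, -0.007]
force: [1.6, -1.0, 12.6]
width: 0.004
gripper_force: 6.7
```

Emit:
carry_out(
  claw=[0,0,0,0,0,0,0,0,0,0,0,0,0,0,0],
  delta_pos=[
    [0,0,-0.5],
    [0,0,-1.1],
    [-1.4,0,0],
    [-1.4,0,0],
    [-1.4,0,0],
    [-1.4,0,0],
    [0,0,0.5],
    [0,0,0.4],
    [0,0,0.1],
    [0,0,0.1],
    [0,0,0.1],
    [0,0,0.05],
    [0,0,0.05],
    [0,0,0],
    [0,0,0],
  ],
  angular=[
    [0,0,0],
    [0,0,0],
    [0,0,0],
    [0,0,0],
    [0,0,0],
    [0,0,0],
    [0,0,0],
    [0,0,0],
    [0,0,0],
    [0,0,0],
    [0,0,0],
    [0,0,0],
    [0,0,0],
    [0,0,0],
    [0,0,0],
  ],
)

```text
clock: 27.7
position: [0.4906, 0.13, 0.0634]
ee_rot: [3.141, -0.001, -0.003]
force: [-8.7, -2.6, 14.3]
width: 0.004
gripper_force: 7.6
```

Emit:
carry_out(
  claw=[0,0,0,0,0],
  delta_pos=[
    [0,0,0.05],
    [0,0,0.05],
    [0,0,0.05],
    [0,0,0],
    [0,0,0],
  ],
  angular=[
    [0,0,0],
    [0,0,0],
    [0,0,0],
    [0,0,0],
    [0,0,0],
  ],
)

```text
clock: 28.2
position: [0.4902, 0.1304, 0.0621]
ee_rot: [3.141, -0.0, -0.004]
force: [-10.2, -1.3, 19.3]
width: 0.004
gripper_force: 9.7
```

Emit:
carry_out(
  claw=[0,0,0,0],
  delta_pos=[
    [0,0,0.05],
    [0,0,0.03],
    [0,0,0],
    [0,0,0],
  ],
  angular=[
    [0,0,0],
    [0,0,0],
    [0,0,0],
    [0,0,0],
  ],
)

```text
clock: 28.6
position: [0.4899, 0.1304, 0.0613]
ee_rot: [3.141, 0.0, -0.004]
force: [-11.7, -0.9, 19.2]
width: 0.008
gripper_force: 10.4
```

Emit:
carry_out(
  claw=[0,0,0,0,0,0,0,0,0,0,0,0,0,0],
  delta_pos=[
    [0,0,-0.5],
    [0,0,-1.1],
    [1.4,-1.4,0],
    [1.4,-1.4,0],
    [0,0,0.5],
    [0,0,0.5],
    [0,0,0.1],
    [0,0,0.1],
    [0,0,0.1],
    [0,0,0.1],
    [0,0,0.05],
    [0,0,0.05],
    [0,0,0],
    [0,0,0],
  ],
  angular=[
    [0,0,0],
    [0,0,0],
    [0,0,0],
    [0,0,0],
    [0,0,0],
    [0,0,0],
    [0,0,0],
    [0,0,0],
    [0,0,0],
    [0,0,0],
    [0,0,0],
    [0,0,0],
    [0,0,0],
    [0,0,0],
  ],
)

```text
clock: 30.0
position: [0.5195, 0.1583, 0.0619]
ee_rot: [3.142, -0.001, 0.001]
force: [-0.9, -0.8, 3.6]
width: 0.008
gripper_force: 1.6
```

Emit:
carry_out(
  claw=[0,0,0,0,0],
  delta_pos=[
    [0,0,0.05],
    [0,0,0.05],
    [0,0,0.05],
    [0,0,0],
    [0,0,0],
  ],
  angular=[
    [0,0,0],
    [0,0,0],
    [0,0,0],
    [0,0,0],
    [0,0,0],
  ],
)

```text
clock: 30.5
position: [0.5201, 0.1587, 0.0609]
ee_rot: [-3.141, 0.0, -0.002]
force: [-1.2, -1.6, 9.1]
width: 0.007
gripper_force: 4.2
```

Emit:
carry_out(
  claw=[0,0,0,0,0],
  delta_pos=[
    [0,0,0.05],
    [0,0,0.05],
    [0,0,0.05],
    [0,0,0],
    [0,0,0],
  ],
  angular=[
    [0,0,0],
    [0,0,0],
    [0,0,0],
    [0,0,0],
    [0,0,0],
  ],
)

```text
clock: 31.0
position: [0.5202, 0.1588, 0.0604]
ee_rot: [-3.141, 0.0, -0.003]
force: [-4.1, -1.8, 21.6]
width: 0.009
gripper_force: 10.6
```

Emit:
carry_out(
  claw=[0,0,0,0,0,0,0,0,0,0,0,0,0,0,0],
  delta_pos=[
    [0,0,-0.5],
    [0,0,-1.1],
    [0,1.9,0],
    [0,1.9,0],
    [0,1.8,0],
    [0,0,0.5],
    [0,0,0.4],
    [0,0,0.1],
    [0,0,0.1],
    [0,0,0.1],
    [0,0,0.05],
    [0,0,0.05],
    [0,0,0.05],
    [0,0,0],
    [0,0,0],
  ],
  angular=[
    [0,0,0],
    [0,0,0],
    [0,0,0],
    [0,0,0],
    [0,0,0],
    [0,0,0],
    [0,0,0],
    [0,0,0],
    [0,0,0],
    [0,0,0],
    [0,0,0],
    [0,0,0],
    [0,0,0],
    [0,0,0],
    [0,0,0],
  ],
)

```text
clock: 32.5
position: [0.5196, 0.1019, 0.0619]
ee_rot: [3.14, -0.001, 0.001]
force: [-1.5, -5.4, 11.9]
width: 0.004
gripper_force: 5.7
```

The +y side reached the ring, with a force jump at z .0604. I'll keep pushing at -y.

Emit:
carry_out(
  claw=[0,0,0,0,0],
  delta_pos=[
    [0,0,0.05],
    [0,0,0.05],
    [0,0,0.03],
    [0,0,0],
    [0,0,0],
  ],
  angular=[
    [0,0,0],
    [0,0,0],
    [0,0,0],
    [0,0,0],
    [0,0,0],
  ],
)

```text
clock: 33.0
position: [0.5196, 0.1015, 0.0608]
ee_rot: [3.14, -0.001, 0.001]
force: [-3.3, -6.3, 15.2]
width: -0.0
gripper_force: 7.4
```

Emit:
carry_out(
  claw=[0,0,0,0],
  delta_pos=[
    [0,0,0.04],
    [0,0,0.02],
    [0,0,0],
    [0,0,0],
  ],
  angular=[
    [0,0,0],
    [0,0,0],
    [0,0,0],
    [0,0,0],
  ],
)

```text
clock: 33.4
position: [0.5197, 0.1013, 0.0604]
ee_rot: [3.14, -0.001, 0.001]
force: [-3.8, -6.4, 17.0]
width: 0.002
gripper_force: 8.7
```

Emit:
carry_out(
  claw=[0,0,0,0],
  delta_pos=[
    [0,0,0.04],
    [0,0,0.03],
    [0,0,0],
    [0,0,0],
  ],
  angular=[
    [0,0,0],
    [0,0,0],
    [0,0,0],
    [0,0,0],
  ],
)

```text
clock: 33.8
position: [0.5198, 0.1013, 0.0603]
ee_rot: [3.14, -0.001, 0.002]
force: [-4.8, -7.7, 23.9]
width: 0.005
gripper_force: 12.3
```

```bash
python3 -c "
from h import *
go([.5475,.1303,.075],0)"
```

```text
t 33.8 pos [0.5198 0.1013 0.0603] yaw -0.001 tilt z [ 0.001  -0.0017 -1.    ] F [-4.8 -7.7 23.9] w 0.005
delta cm [ 2.77 -2.9  -1.48] norm 4.3
turn z -0.001 level rotvec [ 0.002 -0.001 -0.001]
```

Both y sides are on the ring at about .0603. Next is +x.

Emit:
carry_out(
  claw=[0,0,0,0,0,0,0,0,0,0,0,0,0,0],
  delta_pos=[
    [0,0,-0.5],
    [0,0,-1.1],
    [1.4,-1.4,0],
    [1.4,-1.4,0],
    [0,0,0.5],
    [0,0,0.5],
    [0,0,0.1],
    [0,0,0.05],
    [0,0,0.05],
    [0,0,0.05],
    [0,0,0.05],
    [0,0,0.05],
    [0,0,0],
    [0,0,0],
  ],
  angular=[
    [0,0,0],
    [0,0,0],
    [0,0,0],
    [0,0,0],
    [0,0,0],
    [0,0,0],
    [0,0,0],
    [0,0,0],
    [0,0,0],
    [0,0,0],
    [0,0,0],
    [0,0,0],
    [0,0,0],
    [0,0,0],
  ],
)

```text
clock: 35.2
position: [0.5474, 0.1303, 0.0612]
ee_rot: [3.142, -0.0, 0.0]
force: [-0.7, -0.5, 0.7]
width: 0.005
gripper_force: 0.3
```

Emit:
carry_out(
  claw=[0,0,0,0],
  delta_pos=[
    [0,0,0.05],
    [0,0,0.05],
    [0,0,0],
    [0,0,0],
  ],
  angular=[
    [0,0,0],
    [0,0,0],
    [0,0,0],
    [0,0,0],
  ],
)

```text
clock: 35.6
position: [0.5478, 0.1301, 0.0607]
ee_rot: [3.141, -0.001, 0.001]
force: [-1.1, -1.8, 6.4]
width: 0.007
gripper_force: 3.5
```

Emit:
carry_out(
  claw=[0,0,0,0],
  delta_pos=[
    [0,0,0.05],
    [0,0,0.05],
    [0,0,0],
    [0,0,0],
  ],
  angular=[
    [0,0,0],
    [0,0,0],
    [0,0,0],
    [0,0,0],
  ],
)

```text
clock: 36.0
position: [0.5479, 0.1303, 0.0603]
ee_rot: [3.142, -0.001, 0.002]
force: [-3.2, -2.0, 14.5]
width: 0.005
gripper_force: 7.1
```

Emit:
carry_out(
  claw=[0,0,0,0],
  delta_pos=[
    [0,0,0.05],
    [0,0,0.03],
    [0,0,0],
    [0,0,0],
  ],
  angular=[
    [0,0,0],
    [0,0,0],
    [0,0,0],
    [0,0,0],
  ],
)

```text
clock: 36.4
position: [0.548, 0.1303, 0.0602]
ee_rot: [3.141, -0.001, 0.003]
force: [-5.5, -2.2, 21.9]
width: 0.007
gripper_force: 10.8
```

Emit:
carry_out(
  claw=[0,0,0,0,0,0,0,0,0,0,0,0,0,0,0,0],
  delta_pos=[
    [0,0,-0.5],
    [0,0,-1.1],
    [-1.4,0,0],
    [-1.4,0,0],
    [-1.4,0,0],
    [-1.4,0,0],
    [0,0,0.5],
    [0,0,0.5],
    [0,0,0.1],
    [0,0,0.05],
    [0,0,0.05],
    [0,0,0.05],
    [0,0,0.05],
    [0,0,0.05],
    [0,0,0],
    [0,0,0],
  ],
  angular=[
    [0,0,0],
    [0,0,0],
    [0,0,0],
    [0,0,0],
    [0,0,0],
    [0,0,0],
    [0,0,0],
    [0,0,0],
    [0,0,0],
    [0,0,0],
    [0,0,0],
    [0,0,0],
    [0,0,0],
    [0,0,0],
    [0,0,0],
    [0,0,0],
  ],
)

```text
clock: 38.0
position: [0.4914, 0.1304, 0.061]
ee_rot: [-3.142, 0.0, -0.0]
force: [-1.8, 0.1, 4.5]
width: 0.004
gripper_force: 2.5
```

Emit:
carry_out(
  claw=[0,0,0,0],
  delta_pos=[
    [0,0,0.05],
    [0,0,0.05],
    [0,0,0],
    [0,0,0],
  ],
  angular=[
    [0,0,0],
    [0,0,0],
    [0,0,0],
    [0,0,0],
  ],
)

```text
clock: 38.4
position: [0.4912, 0.1304, 0.0604]
ee_rot: [3.141, -0.0, -0.0]
force: [-4.9, -2.0, 13.0]
width: 0.007
gripper_force: 6.4
```

Emit:
carry_out(
  claw=[0,0,0,0],
  delta_pos=[
    [0,0,0.05],
    [0,0,0.03],
    [0,0,0],
    [0,0,0],
  ],
  angular=[
    [0,0,0],
    [0,0,0],
    [0,0,0],
    [0,0,0],
  ],
)

```text
clock: 38.8
position: [0.4912, 0.1305, 0.0602]
ee_rot: [3.141, -0.0, 0.0]
force: [-6.9, -0.9, 21.9]
width: 0.005
gripper_force: 10.7
```

Emit:
carry_out(
  claw=[0,0,0,0],
  delta_pos=[
    [0,0,0.03],
    [0,0,0.02],
    [0,0,0],
    [0,0,0],
  ],
  angular=[
    [0,0,0],
    [0,0,0],
    [0,0,0],
    [0,0,0],
  ],
)

```text
clock: 39.2
position: [0.4912, 0.1305, 0.0601]
ee_rot: [3.141, -0.0, 0.001]
force: [-8.9, -2.3, 26.9]
width: 0.004
gripper_force: 13.6
```

Emit:
carry_out(
  claw=[0,0,0,0,0,0,0,0,0,0,0,0,0,0,0],
  delta_pos=[
    [0,0,-0.5],
    [0,0,-1.1],
    [1.4,-1.4,0],
    [1.4,-1.4,0],
    [0,0,0.5],
    [0,0,0.5],
    [0,0,0.1],
    [0,0,0.1],
    [0,0,0.1],
    [0,0,0.05],
    [0,0,0.05],
    [0,0,0.05],
    [0,0,0.05],
    [0,0,0],
    [0,0,0],
  ],
  angular=[
    [0,0,0],
    [0,0,0],
    [0,0,0],
    [0,0,0],
    [0,0,0],
    [0,0,0],
    [0,0,0],
    [0,0,0],
    [0,0,0],
    [0,0,0],
    [0,0,0],
    [0,0,0],
    [0,0,0],
    [0,0,0],
    [0,0,0],
  ],
)

```text
clock: 40.7
position: [0.5195, 0.1585, 0.0604]
ee_rot: [-3.141, 0.0, -0.001]
force: [-3.2, -1.7, 11.2]
width: 0.004
gripper_force: 5.3
```

Emit:
carry_out(
  claw=[0,0,0,0],
  delta_pos=[
    [0,0,0.05],
    [0,0,0.03],
    [0,0,0],
    [0,0,0],
  ],
  angular=[
    [0,0,0],
    [0,0,0],
    [0,0,0],
    [0,0,0],
  ],
)

```text
clock: 41.1
position: [0.5196, 0.1585, 0.0602]
ee_rot: [-3.141, 0.001, -0.002]
force: [-5.9, -1.3, 18.2]
width: 0.004
gripper_force: 9.5
```

The stop is rigid all round at .0602. I'll retract and check with a picture.

Emit:
carry_out(
  claw=[0,0,0,0,0,0,0,0,0],
  delta_pos=[
    [0,0,-0.5],
    [0,0,-1.5],
    [-1,0,-2],
    [-1,0,-2],
    [-1,0,-2],
    [-1,0,-2],
    [-1,0,-1],
    [0,0,0],
    [0,0,0],
  ],
  angular=[
    [0,0,0],
    [0,0,0],
    [0,0,0],
    [0,0,0],
    [0,0,0],
    [0,0,0],
    [0,0,0],
    [0,0,0],
    [0,0,0],
  ],
)

```text
clock: 42.0
position: [0.4694, 0.1582, 0.1683]
ee_rot: [3.141, -0.0, 0.0]
force: [0.2, -0.2, -0.3]
width: 0.005
gripper_force: 0.0
```

Run:
```python
from h import *
im=arm.get_image("wrist");a=im["frame"][:,:,::-1]
sd=arm.get_image("side");b=cv2.resize(sd["frame"][150:240,200:320,::-1],(560,420),interpolation=cv2.INTER_CUBIC)
cv2.imwrite("pics/w6.png",cv2.resize(np.hstack([a,b]),(800,300)))
for d in arm.trace("cup",im)[:4]: print("tr",round(d["conf"],2),circ(im,d["region"],.060))
hsv=cv2.cvtColor(im["frame"],cv2.COLOR_RGB2HSV);m=cv2.inRange(hsv,(18,120,90),(32,255,255));m[290:]=0
print("ring",circ(im,m>0,.053)); print(arm.observe()["position"].__repr__(),arm.observe()["clock"])
```

```text
tr 0.85 (array([0.5094, 0.0041]), np.float64(0.0287), np.float64(0.0014))
ring (array([0.5202, 0.1307]), np.float64(0.0378), np.float64(0.0006))
array([0.46933955, 0.15804631, 0.16774993]) 42.15
```

View pics/w6.png

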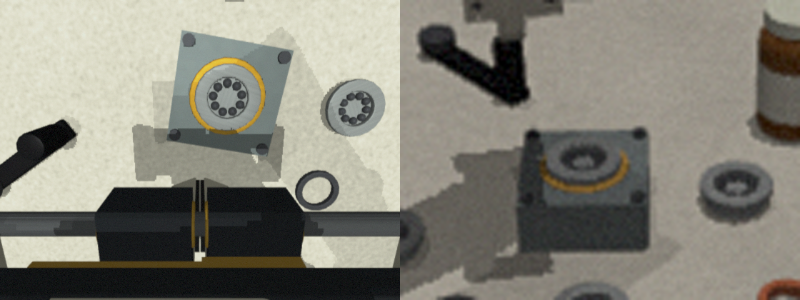

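The cup at (228,97) sits level and concentric in the brass ring, with its flange down on it. The bystanders in view look undisturbed.

```bash
python3 -c "
from cell import arm
print(arm.sign_off())"
```

```text
the job is handed in; nothing more can be done
None
```

The cup is home on the brass ring, level and released: at all four rim points the push force jumped at about the same height (z ≈ 60 mm). The job was handed in at about 42 s; sign-off gave no verdict.

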